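# Load the service tray from the slanted supply rack

## Robot

A 6-joint arm with a two-finger parallel gripper is mounted at the origin on the work surface. World frame = base frame: x ahead of the robot, y to its left, z up, the work surface at z = 0. Lengths are in mm, angles in rad, forces in N, time in s.
With the tool pointing down it reaches from about 400 to 925 mm from the base axis. Payload 12.5 kg.
Tool frame: the origin (TCP) lies midway between the tips of the shut fingers; the grasp point (between the pads) lies 19 mm behind it (env.tcp_to_grasp is the distance from the TCP to the grasp point, in mm); z points along the fingers, y is the line along which they close (so a half turn about z gives the same grasp; the last joint's range is limited). The gripper opens to 95 mm and grips with 3 to 60 N. Pads are 20 mm wide; open, the fingers measure 119 mm over their backs; the gripper's body (75 mm by 180 mm) begins 59 mm behind the grasp point.
Start: joints at [1.158, 0.491, 1.559, -0, 1.092, -0.106], TCP at [188.739, 595.839, 214.661] pointing down, gripper open.
Joint ranges: [-3.1, 3.1], [-0.84, 2.19], [0.05, 2.79], [-1.13, 4.28], [0.06, 2.93], [-2.69, 2.69]. Speed limits (rad/s): [2.22, 2.22, 2.79, 3.14, 3.14, 3.14].

## Interface

Orientations are given as [roll, pitch, yaw] about the fixed x, y, z axes, in that order (R = Rz(yaw) Ry(pitch) Rx(roll)).
In Python, from cell import env gives the robot as it stands. The module is installed in compiled form; this text tells all that it offers.
- The arm moves only by the tool step_arm, never from a script. Its argument "plan" is a list that holds one entry, the list of rows, each a list of 5 numbers: the shift along the tool's x, y, z in mm, then the turn about the tool's z in degrees, then the opening, from -1 (shut) to 1 (fully open). A call has 1 to 8 rows; each row is the pose to reach, as a shift and turn from the pose commanded when the call began, along the tool's axes at that moment; what a row does not reach only later rows make up. A row lasts 1/12 s, in which the tool goes at most 41.7 mm and 7.16 degrees, less where a joint would pass 70% of its speed; a pose out of reach is approached as far as the arm can. A call with a gripper value outside its range is refused whole. The fingers move at their own pace and stop on an object; the grip force is fixed at half the most. Time passes only in rows, so rows that repeat a pose let the fingers close. It gives the time, the measured TCP pose, the force, the opening and the grip force at its end, in the units of the state.
- env.state(): the state, without advancing time (a new reading comes with each control period).
- env.read_camera(name): name is "scene" or "top" or "wrist"; returns the picture (480x640x3 uint8, blue, green, red); there is no depth.
- env.get_calibration(name): a dict with "K" (3x3 intrinsics, pixels), "extrinsics" (4x4, takes a point from world to camera coordinates). Camera axes: x right, y up, looking along -z (the intrinsics and any distortion apply to the point x, -y, -z); pixel columns grow to the right and rows downward; lengths in mm; the calibration is good to about 2 mm. A picture is of the moment at which its call begins: read the wrist's pose just before it. get_calibration takes no time and is no camera call; for the wrist camera it gives the pose at the moment of the call.
- env.job_done(): hands the job in; it is judged then, once.
The state is a dict: "t": time; "joints": joint angles; "qvel": joint speeds; "tau": joint torques, N m; "eef_pos": TCP position; "tcp_rot": TCP orientation; "ft_force": force on the tool from outside, world axes, zero at the start; "moment": the same for the moment, N m; "opening": opening from 0.0 (shut) to 1.0 (fully open); "grip_force": force on a finger pad.
Only numpy, scipy, OpenCV 4.12 (cv2) and the standard library are available. Lean on these libraries where they do the work, as an engineer would, in place of code of your own. Each camera call takes 0.05 s, during which the arm holds its last target. There are 200 camera calls.

## Task

Get the service tray ready for a repair job: take the spray can, the torch and the flux bottle out of the slanted rack and put one into each of the tray's three empty compartments, standing upright on the foam pad. Lower each one gently all the way down before letting go, without ramming it onto the dividers, and leave everything else on the desk and in the tray where it is.

Things in the scene. Friction and masses are not known exactly. Their poses are not given: they have to be found in the camera images.
- can_center (a point): Small aerosol can, 150 mm tall: loose, 0.13 kg (x 0.7 to 1.4), round. Point on its axis half-way up; +z from flat base to top. Starts leaning in a rack sleeve. Heights from base: bare metal body 33 mm in diameter from 0 to 106, sloping shoulder to 116, white cap 28 mm in diameter from 116 to 150 (fixed firmly on the can, so it may be held by the cap).
- torch_center (a point): Dark metal inspection torch, 145 mm tall, lamp end up: loose, 0.2 kg (x 0.7 to 1.4), round. Point on its axis half-way up; +z from flat base to top. Starts leaning in a rack sleeve. Heights from base: tube 33 mm in diameter from 0 to 100, flare to 108, ribbed head 40 mm in diameter from 108 to 145.
- flux_center (a point): White squeeze bottle of flux, 140 mm tall: loose, 0.1 kg (x 0.7 to 1.4), round. Point on its axis half-way up; +z from flat base to top. Starts leaning in a rack sleeve. Heights from base: white body 33 mm in diameter from 0 to 86, shoulder to 100, black cap 22 mm in diameter from 100 to 132 (fixed firmly), small nozzle to 140.
- rack: Fixed grey rack, base 125 x 206 mm, origin under its middle on the desk. Three square sleeves, 40 mm inside, 4 mm walls, 86 mm deep, at y = -68, 0, +68 mm. They lean 35 degrees: mouths point along (-0.574, 0, 0.819) of its frame, the way the supplies come out. A supply rests on the sleeve's floor and lower (-x) wall, 7 mm play. Rims reach 109 mm above the desk; supplies stick out 54 to 64 mm.
- tray: Fixed grey divided tray, 100 mm (its x) by 148 mm (its y), 85 mm high, origin under its middle on the desk. Walls and dividers 4 mm thick, all 85 mm high; floor 4 mm. Six cells 44 x 44 mm inside, centred at x = -24, +24 and y = -48, 0, +48 mm. A folded wire bail and rims stand out up to 14 mm round it, below its top. Low things stand in the middle of three cells; three have only a pad.
- tin: Bystander: aluminium tin, 39 mm in diameter, 42 mm tall, standing loose in a cell of the tray; origin at the centre of its underside.
- dropper: Bystander: amber dropper bottle, 36 mm in diameter, 88 mm tall with its teat, standing loose in a cell of the tray; origin at the centre of its underside.
- reel: Bystander: reel of solder, 40 mm in diameter, 50 mm tall, standing loose in a cell of the tray; origin at the centre of its underside.
- ipa: Bystander: clear cleaner bottle, 58 mm in diameter, 150 mm tall, standing loose on the mat; origin at the centre of its underside.
- meter: Bystander: red multimeter, lying loose on the mat, 165 mm (its x) by 78 mm, 46 mm high with its dial; origin at the centre of its underside.
- lens_glass (a point): Bystander: centre of the lens (88 mm across its rim, 9 mm thick) of a magnifier on a loose weighted stand, about 205 mm above the mat. The stand's 85 x 62 mm base lies under it, its centre 42 mm behind along +x of this frame; its post is 62 mm behind.
- pad_a: Black foam pad 43 x 43 mm, 4 mm thick, fixed on the floor of one empty cell of the tray, turned like the tray (same axes); origin at the centre of its underside, 4 mm above the desk, in the middle of the cell.
- pad_b: Black foam pad 43 x 43 mm, 4 mm thick, fixed on the floor of one empty cell of the tray, turned like the tray (same axes); origin at the centre of its underside, 4 mm above the desk, in the middle of the cell.
- pad_c: Black foam pad 43 x 43 mm, 4 mm thick, fixed on the floor of one empty cell of the tray, turned like the tray (same axes); origin at the centre of its underside, 4 mm above the desk, in the middle of the cell.
Not all that is in view belongs to the job. Leave any brown look-alike of the part that bears can_center alone. Leave any blue look-alike of the part that bears torch_center alone.

How it is judged (in metres and radians):
At the end, for the whole second after the job is handed in: Each of the can, torch and bottle stands in a different one of the three padded cells: its middle within 15 mm of the pad's centre along both of the pad's axes, its base on the pad (height within 6 mm), its axis within 0.2 rad of upright, base down, at rest (under 0.02 m/s) and released (((x of can_center in the frame of pad_a between -0.015 and 0.015 m and y of can_center in the frame of pad_a between -0.015 and 0.015 m and z of can_center in the frame of pad_a between 0.073 and 0.085 m) or (x of can_center in the frame of pad_b between -0.015 and 0.015 m and y of can_center in the frame of pad_b between -0.015 and 0.015 m and z of can_center in the frame of pad_b between 0.073 and 0.085 m) or (x of can_center in the frame of pad_c between -0.015 and 0.015 m and y of can_center in the frame of pad_c between -0.015 and 0.015 m and z of can_center in the frame of pad_c between 0.073 and 0.085 m)) and angle between each of can_center, torch_center, flux_center's own z axis and vertical below 0.2 rad and linear speed of each of can, torch, flux below 0.02 m/s and contact force between the fingers and can below 0.1 N and ((x of torch_center in the frame of pad_a between -0.015 and 0.015 m and y of torch_center in the frame of pad_a between -0.015 and 0.015 m and z of torch_center in the frame of pad_a between 0.0705 and 0.0825 m) or (x of torch_center in the frame of pad_b between -0.015 and 0.015 m and y of torch_center in the frame of pad_b between -0.015 and 0.015 m and z of torch_center in the frame of pad_b between 0.0705 and 0.0825 m) or (x of torch_center in the frame of pad_c between -0.015 and 0.015 m and y of torch_center in the frame of pad_c between -0.015 and 0.015 m and z of torch_center in the frame of pad_c between 0.0705 and 0.0825 m)) and contact force between the fingers and torch below 0.1 N and ((x of flux_center in the frame of pad_a between -0.015 and 0.015 m and y of flux_center in the frame of pad_a between -0.015 and 0.015 m and z of flux_center in the frame of pad_a between 0.068 and 0.08 m) or (x of flux_center in the frame of pad_b between -0.015 and 0.015 m and y of flux_center in the frame of pad_b between -0.015 and 0.015 m and z of flux_center in the frame of pad_b between 0.068 and 0.08 m) or (x of flux_center in the frame of pad_c between -0.015 and 0.015 m and y of flux_center in the frame of pad_c between -0.015 and 0.015 m and z of flux_center in the frame of pad_c between 0.068 and 0.08 m)) and contact force between the fingers and flux below 0.1 N and ((x of can_center in the frame of pad_a between -0.015 and 0.015 m and y of can_center in the frame of pad_a between -0.015 and 0.015 m and z of can_center in the frame of pad_a between 0.073 and 0.085 m) or (x of torch_center in the frame of pad_a between -0.015 and 0.015 m and y of torch_center in the frame of pad_a between -0.015 and 0.015 m and z of torch_center in the frame of pad_a between 0.0705 and 0.0825 m) or (x of flux_center in the frame of pad_a between -0.015 and 0.015 m and y of flux_center in the frame of pad_a between -0.015 and 0.015 m and z of flux_center in the frame of pad_a between 0.068 and 0.08 m)) and ((x of can_center in the frame of pad_b between -0.015 and 0.015 m and y of can_center in the frame of pad_b between -0.015 and 0.015 m and z of can_center in the frame of pad_b between 0.073 and 0.085 m) or (x of torch_center in the frame of pad_b between -0.015 and 0.015 m and y of torch_center in the frame of pad_b between -0.015 and 0.015 m and z of torch_center in the frame of pad_b between 0.0705 and 0.0825 m) or (x of flux_center in the frame of pad_b between -0.015 and 0.015 m and y of flux_center in the frame of pad_b between -0.015 and 0.015 m and z of flux_center in the frame of pad_b between 0.068 and 0.08 m)) and ((x of can_center in the frame of pad_c between -0.015 and 0.015 m and y of can_center in the frame of pad_c between -0.015 and 0.015 m and z of can_center in the frame of pad_c between 0.073 and 0.085 m) or (x of torch_center in the frame of pad_c between -0.015 and 0.015 m and y of torch_center in the frame of pad_c between -0.015 and 0.015 m and z of torch_center in the frame of pad_c between 0.0705 and 0.0825 m) or (x of flux_center in the frame of pad_c between -0.015 and 0.015 m and y of flux_center in the frame of pad_c between -0.015 and 0.015 m and z of flux_center in the frame of pad_c between 0.068 and 0.08 m))); the robot touches nothing.
It fails at once if the cleaner bottle, the multimeter or the magnifier is moved more than 15 mm (distance of any of ipa, meter, lens_glass from where it was at the start of the episode above 0.015 m).
It fails at once if the tin, the dropper bottle or the reel in the tray is moved more than 15 mm (distance of any of tin, dropper, reel from where it was at the start of the episode above 0.015 m).
It fails at once if a supply is let fall from a height (faster than 0.8 m/s with no finger on it, a drop of over 30 mm) ((linear speed of can above 0.8 m/s and contact force between the fingers and can below 0.05 N) or (linear speed of torch above 0.8 m/s and contact force between the fingers and torch below 0.05 N) or (linear speed of flux above 0.8 m/s and contact force between the fingers and flux below 0.05 N)).
It fails at once if a supply is rammed against a divider or wall of the tray (over 30 N) (contact force between any of can, torch, flux and tray above 30 N).
It also fails if it takes over 72 s, if anything falls off the work surface, if the arm or the gripper's body presses on something with over 40 N, if the wrist force passes 120 N, or if a joint passes its speed limit or range.

## Working session

There is one attempt and no reset: what is moved stays moved. The work goes in short steps, Python scripts to look and compute and a tool call to move; the robot and the scene stay as the last step left them, time stands still between calls to the robot, and variables do not carry over. Pictures are saved under pics/ and viewed, at most 10 in all, crops included, and the job is handed in when it is done.

Besides the shell and the picture viewer there is one more tool, called after "Call:" as name([rows], argument=value, ...), one row to a line, values as JSON. step_arm: Moves the arm, as the interface text tells. Its arguments: {"type":"object","properties":{"plan":{"type":"array"}},"required":["plan"]}

```bash
mkdir -p pics
cat > h.py <<'E'
import numpy as np, cv2
from cell import env
def snap(n,f):
    c=env.get_calibration(n); im=env.read_camera(n); cv2.imwrite('pics/'+f,im); return im,c
def proj(c,P):
    E=np.array(c['extrinsics']);K=np.array(c['K']);p=E[:3,:3]@np.array(P,float)+E[:3,3];q=K@np.array([p[0],-p[1],-p[2]]);return q[:2]/q[2]
def ray(c,u,v):
    E=np.array(c['extrinsics']);K=np.array(c['K']);d=np.linalg.inv(K)@[u,v,1.];d=np.array([d[0],-d[1],-d[2]])
    R=E[:3,:3];o=-R.T@E[:3,3];return o,R.T@d
def onz(c,u,v,z):
    o,d=ray(c,u,v);return o+d*(z-o[2])/d[2]
def cross(rs):
    A=np.zeros((3,3));b=np.zeros(3)
    for o,d in rs:
        d=d/np.linalg.norm(d);M=np.eye(3)-np.outer(d,d);A+=M;b+=M@o
    return np.linalg.solve(A,b)
E
python3 - <<'E'
from h import *
np.set_printoptions(precision=3,suppress=True)
for n in('scene','top','wrist'):
    im,c=snap(n,n+'0.png'); print(n,c)
print(env.state(), env.tcp_to_grasp)
E
```

```text
scene {'K': array([[548.222,   0.   , 319.677],
       [  0.   , 548.222, 233.605],
       [  0.   ,   0.   ,   1.   ]]), 'extrinsics': array([[   -0.345,     0.939,    -0.008,    75.648],
       [   -0.776,    -0.28 ,     0.564,   366.451],
       [    0.528,     0.201,     0.825, -1867.205],
       [    0.   ,     0.   ,     0.   ,     1.   ]])}
top {'K': array([[445.45 ,   0.   , 313.345],
       [  0.   , 445.45 , 237.914],
       [  0.   ,   0.   ,   1.   ]]), 'extrinsics': array([[   -0.014,    -1.   ,     0.011,   129.39 ],
       [    1.   ,    -0.013,     0.021,  -510.272],
       [   -0.021,     0.011,     1.   , -1117.491],
       [    0.   ,     0.   ,     0.   ,     1.   ]])}
wrist {'K': array([[351.638,   0.   , 318.991],
       [  0.   , 351.638, 244.308],
       [  0.   ,   0.   ,   1.   ]]), 'extrinsics': array([[   0.302,    0.953,   -0.001, -625.575],
       [  -0.913,    0.288,   -0.289,   32.381],
       [  -0.275,    0.088,    0.957, -391.308],
       [   0.   ,    0.   ,    0.   ,    1.   ]])}
{'t': 0.15, 'joints': array([ 1.158,  0.491,  1.559, -0.   ,  1.092, -0.106]), 'qvel': array([ 0.001, -0.002, -0.002, -0.001,  0.001, -0.001]), 'tau': array([  0.001, -61.289, -25.828,   0.069,   0.047,  -0.   ]), 'eef_pos': array([188.689, 595.655, 214.197]), 'tcp_rot': array([-3.141, -0.   ,  2.835]), 'ft_force': array([-0.428, -0.768, -0.047]), 'moment': array([-0.008,  0.014, -0.054]), 'grip_force': 0.0, 'opening': 1.0029458103283213} 18.8
```

View pics/scene0.png

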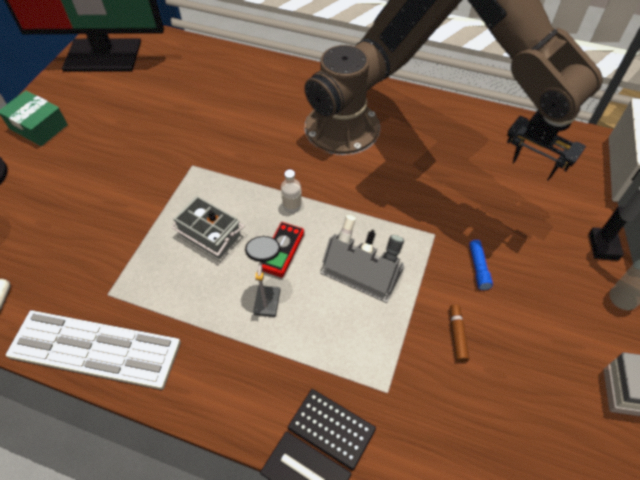

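View pics/top0.png

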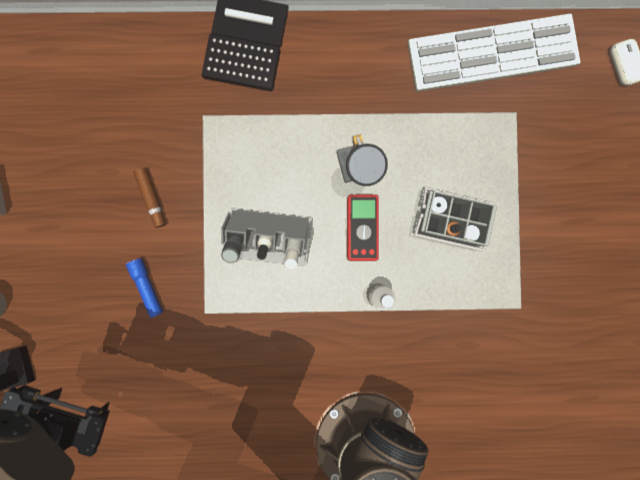

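The scene view shows the rack at (362,262) with can (347,228), flux (370,240) and torch (395,245), and the tray at (208,228).
In the top view the rack is at (266,237): torch head (231,252), flux cap (263,250), can cap (292,262). The tray is at (455,218), the meter at (363,228), the magnifier at (367,164) and the ipa bottle at (381,293).

Possible mix-ups, by top pixel:
- **Can:** brown look-alike on the desk (150,197), ipa bottle's white cap (387,300), flux's white body (263,241). I choose the white cap in the rack at (292,262).
- **Torch:** blue look-alike (143,287). I choose the dark head in the rack at (231,252).
- **Flux:** black cap (263,250).

I'll check these choices in one close crop.

Run:
```python
from h import *
im=cv2.imread('pics/top0.png')
a=cv2.resize(im[195:280,210:325],None,fx=4.6,fy=4.6,interpolation=cv2.INTER_CUBIC)[:,:400*2]
b=cv2.resize(im[180:255,405:500],None,fx=4,fy=4,interpolation=cv2.INTER_CUBIC)
s=cv2.imread('pics/scene0.png'); d=cv2.resize(s[205:305,315:415],None,fx=2.5,fy=2.5,interpolation=cv2.INTER_CUBIC)
C=np.zeros((600,800,3),np.uint8)
a=cv2.resize(im[200:275,215:320],(525,375),interpolation=cv2.INTER_CUBIC);C[:300,:420]=cv2.resize(a,(420,300))
C[300:600,:380]=b; C[:400,400:800]=cv2.resize(s[205:305,315:415],(400,400),interpolation=cv2.INTER_CUBIC)
C[400:600,400:640]=cv2.resize(s[190:260,166:250],(240,200),interpolation=cv2.INTER_CUBIC)
cv2.imwrite('pics/crop1.png',C)
```

```text
(no output)
```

View pics/crop1.png

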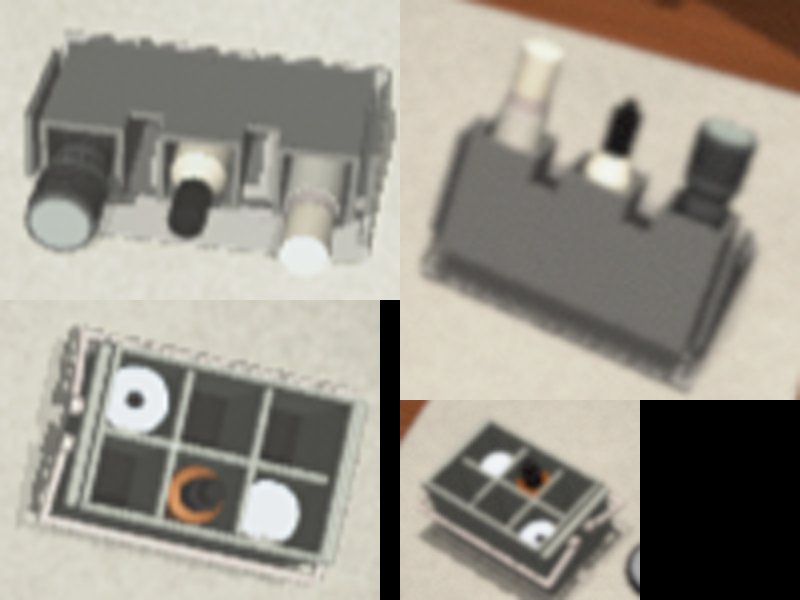

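The crop confirms the choice. In the rack, from left to right in the top view, are the dark torch with a grey lens (top 230,255), the flux with its black cap (262,254) and the can with its white cap (291,264). The empty tray cells are upper-middle (458,205), upper-right (478,209) and lower-left (434,220). The reel, dropper and tin fill the others.

Run:
```python
from h import *
np.set_printoptions(precision=1,suppress=True)
ct=env.get_calibration('top');cs=env.get_calibration('scene')
T=lambda u,v:(215+u/4,200+v/4); S=lambda u,v:(315+(u-400)/4,205+v/4); Y=lambda u,v:(405+u/4,180+(v-300)/4)
pts={'can':(T(303,255),S(545,46),145.6,64),'flux':(T(188,225),S(628,105),137.4,54),'torch':(T(60,222),S(728,127),141.5,59)}
m={}
for k,(a,b,z,L) in pts.items():
    P=onz(ct,*a,z);Q=onz(cs,*b,z);X=cross([ray(ct,*a),ray(cs,*b)]);print(k,'top',P,'scene',Q,'x',X);m[k]=(P,L)
d=m['torch'][0]-m['can'][0]
# torch top is less advanced by 5*.574=2.9 along -x rack
for yaw in np.radians(np.arange(-15,16,5)):pass
yaw=np.arctan2(-(d[0]),d[1])+2.9/136; print('rack yaw deg',np.degrees(yaw))
back=[onz(ct,*T(70,40),105),onz(ct,*T(385,70),105)];print('back edge',back)
for n,p,z in[('cross1',Y(175,443),85),('cross2',Y(253,462),85),('UL',Y(105,348),85),('UR',Y(363,400),85),('LL',Y(72,505),85),('LR',Y(330,558),85),('ipacap',(387,300),150),('lens',(367,164),205),('meter',(363,228),40)]:print(n,onz(ct,*p,z))
for n,p,z in[('tl',(203+0,0),0)]:pass
g=lambda u,v:(166+(u-400)*84/240,190+(v-400)*70/200)
for p in[(490,424),(607,488),(548,540),(428,486)]:print('scene tray',onz(cs,*g(*p),85))
```

```text
can top [452.9 174.6 145.6] scene [454.5 177.8 145.6] x [452.3 175.9 141.9]
flux top [470.1 238.4 137.4] scene [476.  243.2 137.4] x [469.5 240.6 127. ]
torch top [472.8 308.4 141.5] scene [473.4 310.5 141.5] x [472.4 309.6 139.5]
rack yaw deg -7.232863869724936
back edge [array([576.3, 308.1, 105. ]), array([556.8, 127.8, 105. ])]
cross1 [ 558.1 -195.3   85. ]
cross2 [ 546.4 -241.1   85. ]
UL [ 614.5 -155.2   85. ]
UR [ 582.  -306.8   85. ]
LL [ 522.5 -134.    85. ]
LR [ 489.4 -285.3   85. ]
ipacap [370.8 -35.3 150. ]
lens [660.   11.2 205. ]
meter [533.8   1.3  40. ]
scene tray [ 500.9 -272.9   85. ]
scene tray [ 533.3 -127.3   85. ]
scene tray [ 608.7 -154.7   85. ]
scene tray [ 591.1 -294.6   85. ]
```

```bash
cat >> h.py <<'E'
def go(x,y,z,yaw):
    s=env.state();p=s['eef_pos'];a=s['tcp_rot'][2];d=np.array([x,y,z])-p
    t=(np.degrees(yaw-a) if 0 else -(yaw-np.degrees(a)+180)%360);t=t-360 if t>180 else t
    print('t',round(s['t'],2),'at',p.round(1),'yaw',round(np.degrees(a),1),'-> row',[round(v,1) for v in(np.cos(a)*d[0]+np.sin(a)*d[1], np.sin(a)*d[0]-np.cos(a)*d[1], -d[2], (-(yaw-np.degrees(a))+180)%360-180)])
E
python3 -c "
from h import *
go(463,174,185,173.3)"
```

```text
t 0.15 at [188.7 595.7 214.2] yaw 162.4 -> row [np.float64(-388.8), np.float64(-319.1), np.float64(29.2), np.float64(-10.9)]
```

Call:
step_arm([
  [[-389,-319,29,-11,0.16],[-389,-319,29,-11,0.16],[-389,-319,29,-11,0.16],[-389,-319,29,-11,0.16],[-389,-319,29,-11,0.16],[-389,-319,29,-11,0.16],[-389,-319,29,-11,0.16],[-389,-319,29,-11,0.16]],
])

```text
t: 0.82
eef_pos: [370.9, 315.2, 195.4]
tcp_rot: [3.141, 0.0, 3.027]
ft_force: [0.7, 1.1, -0.5]
opening: 0.583
grip_force: 0.0
```

```bash
python3 -c "
from h import *
go(463,174,185,173.3)"
```

```text
t 0.82 at [370.9 315.2 195.4] yaw 173.4 -> row [np.float64(-107.6), np.float64(-129.7), np.float64(10.4), np.float64(0.1)]
```

Call:
step_arm([
  [[-104,-126,10,0,0.16],[-104,-126,10,0,0.16],[-104,-126,10,0,0.16],[-104,-126,10,0,0.16],[-104,-126,10,0,0.16],[-104,-126,10,0,0.16]],
])

```text
t: 1.32
eef_pos: [459.9, 178.3, 185.1]
tcp_rot: [-3.141, -0.001, 3.023]
ft_force: [0.0, 0.5, 0.3]
opening: 0.579
grip_force: 0.0
```

Run:
```python
from h import *
go(463,174,185,173.3)
im,c=snap('wrist','w1.png')
print([(k,proj(c,p).round()) for k,p in {'can':(453,175.5,145),'flux':(470,239,134),'torch':(473,309,141)}.items()])
```

```text
t 1.32 at [459.9 178.3 185.1] yaw 173.2 -> row [np.float64(-3.6), np.float64(-3.9), np.float64(0.1), np.float64(-0.1)]
[('can', array([312., 263.])), ('flux', array([409., 271.])), ('torch', array([521., 267.]))]
```

View pics/w1.png

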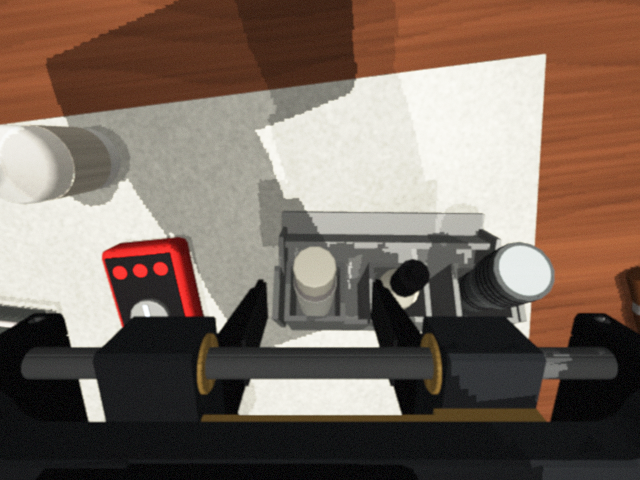

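The wrist view has the can's cap at (315,267), the flux cap at (410,272) and the torch lens at (522,270), all within about 4 px of the predictions. The can is between the fingers. I'll descend and grip.

Call:
step_arm([
  [[-4,-1,40,0,0.16],[-4,-1,73,0,0.16],[-4,-1,73,0,0.16],[-4,-1,73,0,-1],[-4,-1,73,0,-1],[-4,-1,73,0,-1],[-4,-1,73,0,-1],[-4,-1,73,0,-1]],
])

```text
t: 2.03
eef_pos: [463.4, 178.7, 113.7]
tcp_rot: [3.141, 0.002, 3.027]
ft_force: [1.2, 0.6, -0.4]
opening: 0.293
grip_force: 29.9
```

Call:
step_arm([
  [[8,0,-12,0,-1],[17,0,-25,0,-1],[27,0,-38,0,-1],[37,0,-53,0,-1],[45,0,-64,0,-1],[45,0,-64,0,-1]],
])

```text
t: 2.53
eef_pos: [417.9, 183.9, 178.7]
tcp_rot: [3.14, 0.003, 3.027]
ft_force: [0.8, 0.4, -1.0]
opening: 0.29
grip_force: 29.9
```

Run:
```python
from h import *
s,c=snap('scene','s2.png');print(env.state()['eef_pos'],env.state()['ft_force'])
w,cw=snap('wrist','w2.png')
C=np.hstack([cv2.resize(s[140:300,300:430],(390,480),interpolation=cv2.INTER_CUBIC),w[:,200:600]]);cv2.imwrite('pics/c2.png',C)
```

```text
[418.38923303 183.76034053 177.61721106] [ 0.28483143  0.12674827 -0.91542963]
```

View pics/c2.png

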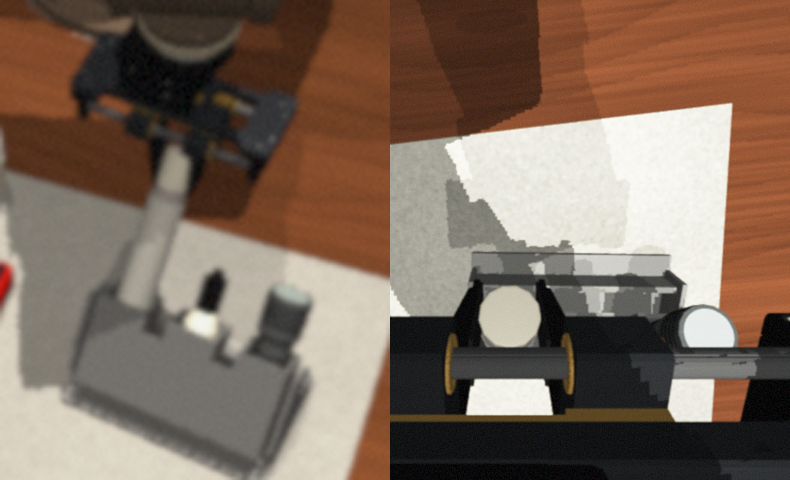

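The can is gripped by its cap and still leans, with its base just inside the sleeve mouth. I'll turn it upright by swinging the tool over against the upper rim.

Call:
step_arm([
  [[-10,0,-5,0,-1],[-20,0,-10,0,-1],[-31,0,-15,0,-1],[-42,0,-19,0,-1],[-53,0,-22,0,-1],[-64,0,-24,0,-1],[-74,0,-26,0,-1],[-74,0,-26,0,-1]],
])

```text
t: 3.3
eef_pos: [493.4, 174.8, 201.9]
tcp_rot: [-3.141, -0.0, 3.026]
ft_force: [-0.5, 0.3, -1.6]
opening: 0.29
grip_force: 30.0
```

Run:
```python
from h import *
s,c=snap('scene','s3.png');print(env.state()['eef_pos'],env.state()['ft_force'])
w,cw=snap('wrist','w3.png')
C=np.hstack([cv2.resize(s[140:300,300:430],(390,480),interpolation=cv2.INTER_CUBIC),w[:,200:600]]);cv2.imwrite('pics/c3.png',C)
```

```text
[492.65192903 174.84930372 201.82193716] [-1.05605493 -0.42511704 -2.74977959]
```

View pics/c3.png

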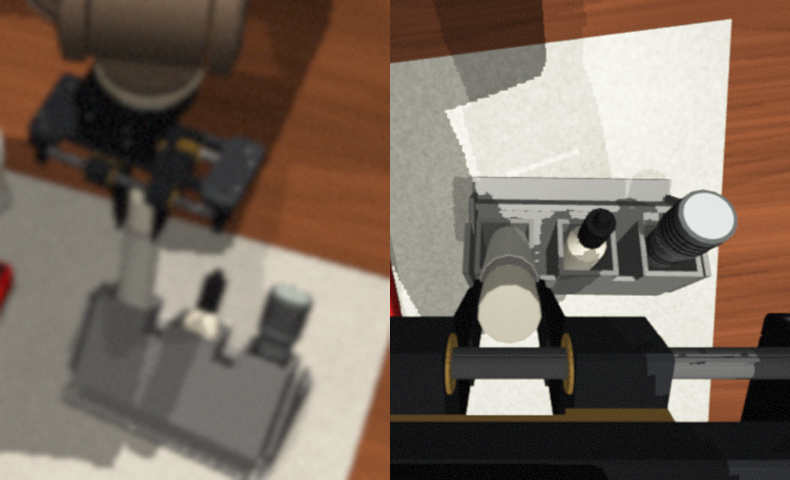

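Run:
```python
from h import *
np.set_printoptions(precision=0,suppress=True)
cw=env.get_calibration('wrist');cs=env.get_calibration('scene')
p=env.state()['eef_pos'];g=p+[0,0,19]
print('cam',ray(cw,320,240)[0])
for th in(-5,0,5,10,15,25,35):
    t=np.radians(th);u=np.array([-.993*np.sin(t),.117*np.sin(t),np.cos(t)])
    print(th,[proj(cw,g+u*h) for h in(17,-17,-133)],[ (proj(cs,g+u*h)-[300,140])*3 for h in(17,-17,-125)])
```

```text
cam [411. 185. 371.]
-5 [array([316., 341.]), array([317., 300.]), array([318., 227.])] [array([140., 199.]), array([140., 221.]), array([141., 283.])]
0 [array([316., 338.]), array([317., 302.]), array([318., 240.])] [array([141., 198.]), array([139., 222.]), array([135., 293.])]
5 [array([316., 335.]), array([317., 305.]), array([318., 254.])] [array([141., 196.]), array([139., 223.]), array([130., 301.])]
10 [array([316., 331.]), array([317., 308.]), array([318., 267.])] [array([142., 195.]), array([138., 224.]), array([125., 309.])]
15 [array([316., 328.]), array([317., 311.]), array([318., 281.])] [array([143., 194.]), array([137., 225.]), array([120., 317.])]
25 [array([316., 321.]), array([317., 316.]), array([318., 308.])] [array([144., 193.]), array([136., 227.]), array([110., 329.])]
35 [array([316., 314.]), array([317., 322.]), array([317., 336.])] [array([145., 192.]), array([135., 228.]), array([101., 339.])]
```

The can is now upright to within about 3° by the projected base, which shows at about (315,225) in the wrist view. Next I'll lift it and carry it to the tray's far cell.

Call:
step_arm([
  [[0,0,-32,0,-1],[-10,-35,-35,7,-1],[-22,-75,-35,14,-1],[-34,-116,-35,21,-1],[-45,-157,-35,28,-1],[-57,-198,-35,35,-1],[-68,-239,-35,42,-1],[-80,-280,-35,49,-1]],
])

```text
t: 4.07
eef_pos: [538.4, -109.5, 237.6]
tcp_rot: [3.141, 0.001, 2.166]
ft_force: [1.0, -0.2, -1.8]
opening: 0.287
grip_force: 30.0
```

```bash
python3 -c "
from h import *
go(565,-271,235,77.5)"
```

```text
t 4.07 at [ 538.4 -109.5  237.6] yaw 124.1 -> row [np.float64(-148.7), np.float64(-68.5), np.float64(2.6), np.float64(46.6)]
```

Call:
step_arm([
  [[-37,-17,0,7,-1],[-74,-34,0,14,-1],[-110,-52,0,21,-1],[-147,-66,0,28,-1],[-147,-66,0,35,-1],[-147,-66,0,42,-1],[-147,-66,0,46.4,-1],[-147,-66,0,46.4,-1]],
])

```text
t: 4.73
eef_pos: [567.1, -266.2, 237.2]
tcp_rot: [3.141, 0.0, 1.358]
ft_force: [-0.1, 0.3, -1.8]
opening: 0.288
grip_force: 30.0
```

Run:
```python
from h import *
np.set_printoptions(precision=1,suppress=True)
go(565,-271,235,77.5)
s,c=snap('scene','s4.png');w,cw=snap('wrist','w4.png')
a=np.radians(-12.5);C=np.array([552,-219.]);X=np.array([np.cos(a),np.sin(a)]);Y=np.array([-X[1],X[0]])
for x in(-50,0,50):
  for y in(-74,-24,24,74):
    q=proj(cw,[*(C+x*X+y*Y),85]);cv2.circle(w,(int(q[0]),int(q[1])),2,(0,0,255),-1)
    q=proj(c,[*(C+x*X+y*Y),85]);cv2.circle(s,(int(round(q[0])),int(round(q[1]))),0,(0,0,255),-1)
g=env.state()['eef_pos']+[0,0,19]
for h in(17,-133):print(proj(cw,g+[0,0,h]),proj(c,g+[0,0,h]))
C=np.hstack([w[:,100:560],cv2.resize(s[120:280,150:263],(340,480),interpolation=cv2.INTER_CUBIC)]);cv2.imwrite('pics/c4.png',C)
```

```text
t 4.73 at [ 567.1 -266.2  237.2] yaw 77.8 -> row [np.float64(-5.1), np.float64(-1.1), np.float64(2.2), np.float64(0.3)]
[319.7 339.3] [173.7 172.8]
[319.3 241.2] [186.  208.3]
```

View pics/c4.png

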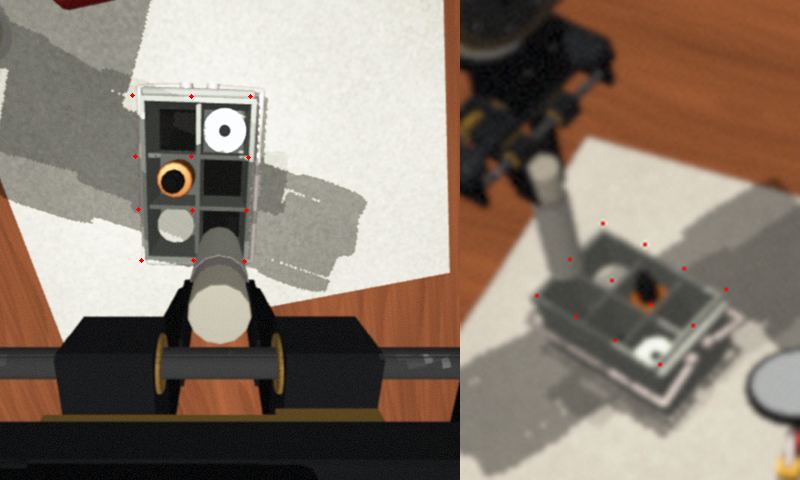

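The wrist view shows the can upright at column 319. The tray's middle divider is at about x=199 in the crop, against a predicted 192, so the tray sits about 6 mm further along its +x than I estimated; the rows agree. I'll measure the divider lines numerically.

Run:
```python
from h import *
w=cv2.cvtColor(cv2.imread('pics/w4.png'),cv2.COLOR_BGR2GRAY).astype(int)
for r in(112,180,188,218,224):print(r,w[r,236:372:2])
for cc in(250,254,262,312,330):print('col',cc,w[84:272:2,cc])
```

```text
112 [160 230 234 236 177  51  51  55  58  57  56  52  31  20  23  24  23  21
  21  32  33  40  27  25  27  34  25  26  31  26 176 230 191  66  92 112
 111 117 222 254 254 254 253 253 253 253 253 254 254 255 245 172 148 119
 100  61  68 104 235 235 178 161 253 230 167 228 248 247]
180 [115 118 120 116 110  83  50  53  57  57  68 159 157  27  22  27  22  19
  16  18   9  18  13  11  65 186 190 165  73  70 108 109  71  51  23  16
  23  24  25  24  23  22  17  20  19  19  19  21  24  22  21  25  24  53
  54  54  98 111 113 137 174 156 140 123 113 121 115 118]
188 [116 117 118 120 104  87  57  55  59  54  52  61 119  98  29  21  22  17
  19  18  16  11  30 122 177 176 154  93 107 108 110 105  68  56  29  24
  25  26  26  22  19  21  19  12  27  24  25  22  19  21  21  17  35  47
  52  59 109 129 132 152 179 152 138 129 124 123 122 120]
218 [156 161 144 123 114 103  57  51  58  51  53 102 178 181 182 185 187 182
 183 183 183 180 184 188 182 185 184 185 160 105 108 104  62  47  20  22
  24  24  22  22  18  25  25  26  21  30  28  27  26  26  28  26  50  48
  61  99 113 125 118 135 139 158 1
[... 1559 characters left out ...]
 253 254 253 253 253 253 253 253 253 253 254 253 254 254 226 111  88  83
 109 104  37  27  22  21  23  22  25  24  25  18  25  19  21  19  26  23
  18  27  66  63  64  65  67  83 104  85  19  19  25  22  22  21  18  25
  66  98  99 103 100 105 103 104 101 103 102 102 103  97 126 100  89  91
  92 107 110 111]
col 330 [238 230 232 208 229 228 200 222 239 231  74  53 139 255 254 253 253 253
 253 253 254 254 229 174 200 250 254 253 253 253 253 253 254 254 151  60
 104 114  52  22  20  23  26  14  21   6  25  17  21  21  17  25  22  23
  21  22  54  65  65  64  63  77 106  94  23  20  27  27  26  32  27  24
  31  62 102 100 103 105 105 104 110 102 108 107 105 101 118 114  91  87
  91  98 115 109]
```

```bash
python3 -c "
from h import *
go(568.6,-270.9,150,77.5);print(env.state()['qvel'].round(3))"
```

```text
t 4.83 at [ 567.2 -265.9  237.4] yaw 78.2 -> row [np.float64(-4.6), np.float64(2.4), np.float64(87.4), np.float64(0.7)]
[ 0.004 -0.    -0.002  0.001  0.005 -0.01 ]
```

Call:
step_arm([
  [[-5,2.5,0,1,-1],[-5,2.5,12,1,-1],[-5,2.5,24,1,-1],[-5,2.5,34,1,-1],[-5,2.5,42,1,-1],[-5,2.5,50,1,-1],[-5,2.5,58,1,-1],[-5,2.5,64,1,-1]],
])

```text
t: 5.5
eef_pos: [568.5, -271.4, 172.6]
tcp_rot: [-3.141, -0.0, 1.345]
ft_force: [0.5, -0.1, -1.3]
opening: 0.289
grip_force: 30.0
```

Call:
step_arm([
  [[0,0,8,0,-1],[0,0,16,0,-1],[0,0,23,0,-1],[0,0,30,0,-1],[0,0,36,0,-1],[0,0,40,0,-1],[0,0,42,0,-1],[0,0,42,0,-1]],
])

```text
t: 6.17
eef_pos: [568.4, -271.4, 131.0]
tcp_rot: [-3.141, -0.0, 1.344]
ft_force: [-0.3, -0.1, -1.5]
opening: 0.289
grip_force: 30.0
```

Call:
step_arm([
  [[0,0,1,0,-1],[0,0,2,0,-1],[0,0,3,0,-1],[0,0,4,0,-1],[0,0,5,0,-1],[0,0,6,0,-1]],
])

```text
t: 6.67
eef_pos: [568.5, -271.4, 125.4]
tcp_rot: [3.141, -0.0, 1.344]
ft_force: [-0.2, -0.5, -1.1]
opening: 0.291
grip_force: 30.0
```

Call:
step_arm([
  [[0,0,0.7,0,-1],[0,0,1.4,0,-1],[0,0,2,0,-1]],
])

```text
t: 6.92
eef_pos: [568.6, -271.5, 123.5]
tcp_rot: [3.141, -0.0, 1.344]
ft_force: [-1.2, -0.2, 3.4]
opening: 0.288
grip_force: 30.0
```

Call:
step_arm([
  [[0,0,0.4,0,-1],[0,0,0.4,0,-0.1],[0,0,0.4,0,-0.1],[0,0,0.4,0,-0.1],[0,0,-5,0,-0.1],[0,0,-30,0,-0.1],[0,0,-65,0,0.1],[0,0,-95,0,0.26]],
])

```text
t: 7.58
eef_pos: [568.4, -271.4, 220.2]
tcp_rot: [-3.141, -0.0, 1.344]
ft_force: [0.7, -0.2, 0.2]
opening: 0.54
grip_force: 0.0
```

Run:
```python
from h import *
s,c=snap('scene','s5.png');w,cw=snap('wrist','w5.png');C=np.hstack([w[:,100:560],cv2.resize(s[120:280,150:263],(340,480),interpolation=cv2.INTER_CUBIC)]);cv2.imwrite('pics/c5.png',C)
np.set_printoptions(precision=1,suppress=True)
# torch grip: 17 below top
u=np.array([-.570,.067,.819]);T=np.array([473,309.5,141]);F=np.array([470,239.5,137])
print('torch grip TCP',T-17*u-[0,0,19],'flux grip TCP',F-22*u-[0,0,19]);print(env.state()['eef_pos'],env.state()['opening'])
go(483,308,190,173.3)
```

```text
torch grip TCP [482.7 308.4 108.1] flux grip TCP [482.5 238.  100. ]
[ 570.1 -272.3  223.8] 0.6050151815083967
t 7.68 at [ 570.1 -272.3  223.8] yaw 77.0 -> row [np.float64(545.9), np.float64(-215.1), np.float64(33.8), np.float64(-96.3)]
```

View pics/c5.png

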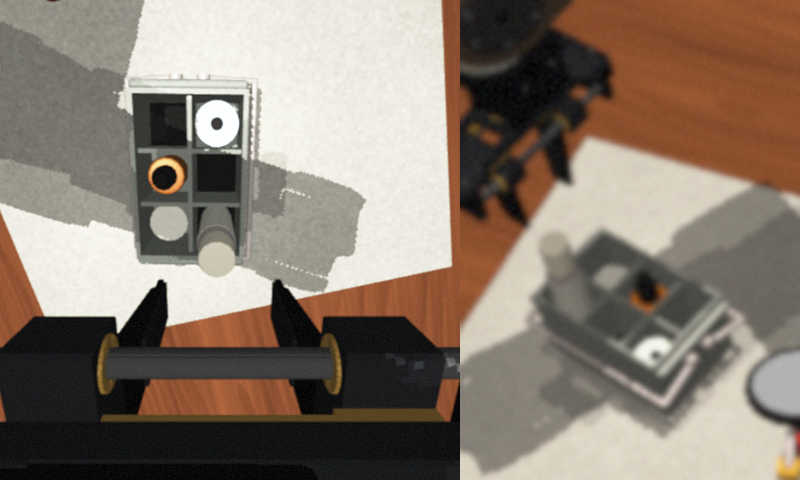

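The can stands upright in the far cell, with its cap at (216,260) in the wrist crop. The reel, dropper and tin haven't moved. Next is the torch.

Call:
step_arm([
  [[546,-215,20,-96,0.26],[546,-215,20,-96,0.26],[546,-215,20,-96,0.26],[546,-215,20,-96,0.26],[546,-215,20,-96,0.26],[546,-215,20,-96,0.26],[546,-215,20,-96,0.26],[546,-215,20,-96,0.26]],
])

```text
t: 8.35
eef_pos: [518.3, 59.8, 206.9]
tcp_rot: [-3.142, -0.0, 2.35]
ft_force: [1.3, -0.8, 1.1]
opening: 0.633
grip_force: 0.0
```

```bash
python3 -c "
from h import *
go(483,308.5,170,173.3)"
```

```text
t 8.35 at [518.3  59.8 206.9] yaw 134.7 -> row [np.float64(201.7), np.float64(149.6), np.float64(36.9), np.float64(-38.6)]
```

Call:
step_arm([
  [[198,147,15,-37.5,0.26],[198,147,15,-37.5,0.26],[198,147,15,-37.5,0.26],[198,147,15,-37.5,0.26],[198,147,15,-37.5,0.26],[198,147,37,-37.5,0.26],[198,147,37,-37.5,0.26],[198,147,37,-37.5,0.26]],
])

```text
t: 9.02
eef_pos: [484.8, 303.8, 168.5]
tcp_rot: [-3.14, -0.002, 3.002]
ft_force: [0.8, -1.0, -0.0]
opening: 0.629
grip_force: 0.0
```

Run:
```python
from h import *
w,cw=snap('wrist','w6.png')
go(483,308.5,108,173.3)
print(proj(cw,(473,309.5,141)),proj(cw,(483,308.5,127)))
g=cv2.GaussianBlur(cv2.cvtColor(w,cv2.COLOR_BGR2GRAY),(5,5),0)
for c in cv2.findContours(((g>170)*255).astype(np.uint8)[200:400,200:440],cv2.RETR_LIST,cv2.CHAIN_APPROX_NONE)[0]:
    A=cv2.contourArea(c)
    if 1500<A<15000 and len(c)>5: print(A,cv2.minEnclosingCircle(c))
cv2.imwrite('pics/c6.png',w)
```

```text
t 9.07 at [485.4 302.6 169.4] yaw 171.9 -> row [np.float64(3.2), np.float64(5.5), np.float64(61.4), np.float64(-1.4)]
[324.00791511 261.2805785 ] [324.30338877 268.812817  ]
3161.5 ((119.0, 198.0), 83.0061264038086)
2259.5 ((127.95629119873047, 64.57888793945312), 27.613248825073242)
6466.0 ((149.5, 63.0), 97.56674194335938)
```

View pics/c6.png

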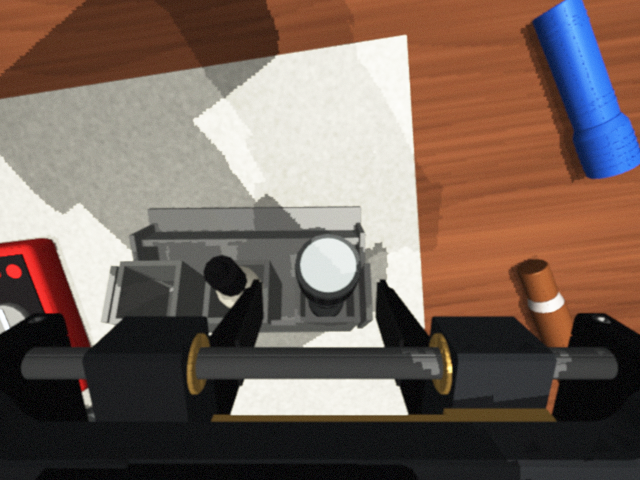

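The torch lens is at (328,265), against a predicted (324,261), so I correct by about 2 mm and grip.

Call:
step_arm([
  [[1.5,8,20,-1.4,0.26],[1.5,8,50,-1.4,0.26],[1.5,8,61,-1.4,0.26],[1.5,8,61,-1.4,-1],[1.5,8,61,-1.4,-1],[1.5,8,61,-1.4,-1],[1.5,8,61,-1.4,-1],[1.5,8,61,-1.4,-1]],
])

```text
t: 9.73
eef_pos: [486.4, 310.4, 110.5]
tcp_rot: [3.141, 0.002, 3.023]
ft_force: [-0.0, -3.4, 5.0]
opening: 0.416
grip_force: 29.9
```

Call:
step_arm([
  [[8,0,-12,0,-1],[17,0,-25,0,-1],[27,0,-38,0,-1],[37,0,-53,0,-1],[45,0,-64,0,-1],[45,0,-64,0,-1]],
])

```text
t: 10.23
eef_pos: [440.5, 316.4, 175.6]
tcp_rot: [3.14, 0.003, 3.024]
ft_force: [1.3, -0.3, 0.1]
opening: 0.419
grip_force: 29.9
```

Call:
step_arm([
  [[-10,0,-5,0,-1],[-20,0,-10,0,-1],[-31,0,-15,0,-1],[-42,0,-19,0,-1],[-52,0,-22,0,-1],[-62,0,-24,0,-1],[-71,0,-26,0,-1],[-71,0,-26,0,-1]],
])

```text
t: 10.9
eef_pos: [513.4, 307.0, 198.8]
tcp_rot: [3.142, 0.0, 3.022]
ft_force: [-1.1, -0.8, -1.9]
opening: 0.407
grip_force: 30.0
```

Call:
step_arm([
  [[0,0,-38,0,-1],[0,-40,-38,0,-1],[0,-80,-38,0,-1],[0,-120,-38,0,-1],[0,-160,-38,0,-1],[0,-200,-38,0,-1],[0,-210,-38,0,-1],[0,-210,-38,0,-1]],
])

```text
t: 11.57
eef_pos: [486.9, 96.5, 237.4]
tcp_rot: [-3.141, 0.001, 3.02]
ft_force: [-0.0, 0.1, -2.5]
opening: 0.408
grip_force: 30.0
```

```bash
cat >> h.py <<'E'
def tilt(h,L,f):
    w,cw=snap('wrist',f);s,c=snap('scene','s'+f);p=env.state()['eef_pos'];a=env.state()['tcp_rot'][2];g=p+[0,0,19];print(p.round(1),round(np.degrees(a),1))
    # tilt in the plane of tool x: base edge nearest the camera's upper side
    for th in(-10,-5,0,5,10,20):
        t=np.radians(th);X=np.array([np.cos(a),np.sin(a),0]);u=X*np.sin(t)+np.array([0,0,np.cos(t)]);n=X*np.cos(t)-np.array([0,0,np.sin(t)])
        print(th,'wrist axis base',proj(cw,g-u*h).round(),'upper edge base',proj(cw,g-u*h+16.5*n).round(),'shoulder up',proj(cw,g-u*(h-L)+16.5*n).round(),'scene base',proj(c,g-u*h).round(),'grip',proj(c,g).round())
    return w,s
E
python3 - <<'E'
from h import *
np.set_printoptions(linewidth=160)
w,s=tilt(128,100,'w7.png')
for cc in(300,312,318,324,336):print(cc,w[190:320:3,cc].max(axis=1))
for r in(240,255,270):print('row',r,w[r,270:370:3].max(axis=1))
E
```

```text
[487.2  98.9 237.3] 173.2
-10 wrist axis base [321. 216.] upper edge base [321. 196.] shoulder up [321. 259.] scene base [323. 215.] grip [319. 192.]
-5 wrist axis base [321. 229.] upper edge base [321. 210.] shoulder up [321. 262.] scene base [321. 218.] grip [319. 192.]
0 wrist axis base [321. 242.] upper edge base [321. 223.] shoulder up [321. 265.] scene base [320. 221.] grip [319. 192.]
5 wrist axis base [321. 255.] upper edge base [321. 236.] shoulder up [321. 269.] scene base [318. 224.] grip [319. 192.]
10 wrist axis base [321. 268.] upper edge base [321. 249.] shoulder up [321. 273.] scene base [316. 227.] grip [319. 192.]
20 wrist axis base [321. 295.] upper edge base [321. 275.] shoulder up [321. 281.] scene base [312. 232.] grip [319. 192.]
300 [124 125 122 126 124 122 122 121 128 123 122 121 124 156 155 134  63  25  31  27  32  20  24  22  38  63  61  91 221 219 223 223 225 222 221 222 223 221 220
 221 219 223 219 221]
312 [227 207 116 126 122 119 117 119 121 116 123 118  51  33  35  33  34  22  37  26  24  23  29  39  63  61 167 224 223 225 223 221 220 222 223 224 220 2
[... 315 characters left out ...]
1  62 191 221 221 222 219 223 221 221 222 222 226 220 222
 222 221 221 220 222]
336 [226 224 230 223 225 231 223 221 223 225 226 217 218 221 212 118  30  26  31  28  27  27  21  32  45  63  64 172 223 222 224 223 222 222 220 219 221 223 220
 218 221 222 221 221]
row 240 [127  82 125 159 164 168 157 162 161 153  32  37  34  34  31  29  27  22  28  34  35  34  34 205 233 191 156 138  46  39  45 142 156  58]
row 255 [159 109  84 127 162 159 158 100  25  19  25  22  27  19  17  23  21  30  15  22  25  26  18  17  15  41 148 123  51  48  42  63  69  53]
row 270 [154 152  93 100  69  25  34  58  56  63  60 129 197 220 222 222 223 221 223 221 217 185 102  60  61  59  58  37  17  61  90  83  57  79]
```

Call:
step_arm([
  [[-15,-37,0,7,-1],[-30,-74,0,14,-1],[-46,-110,0,21,-1],[-61,-147,0,28,-1],[-77,-184,0,35,-1],[-92,-221,0,42,-1],[-107,-258,0,49,-1],[-129,-305,0,56,-1]],
])

```text
t: 12.33
eef_pos: [576.7, -209.9, 236.9]
tcp_rot: [3.141, 0.0, 2.042]
ft_force: [2.0, 1.2, -2.2]
opening: 0.409
grip_force: 30.0
```

Call:
step_arm([
  [[0,0,0,7,-1],[0,0,0,14,-1],[0,0,0,21,-1],[0,0,0,28,-1],[0,0,0,35,-1],[0,0,0,39.8,-1],[0,0,0,39.8,-1]],
])

```text
t: 12.92
eef_pos: [576.6, -208.1, 236.7]
tcp_rot: [3.142, -0.0, 1.349]
ft_force: [-0.2, 0.5, -1.6]
opening: 0.405
grip_force: 30.0
```

Run:
```python
from h import *
np.set_printoptions(linewidth=170,precision=1,suppress=True)
go(579,-224,150,77.5)
w,s=tilt(128,100,'w8.png')
cw=env.get_calibration('wrist')
a=np.radians(-12.5);C=np.array([555.6,-218.8]);X=np.array([np.cos(a),np.sin(a)]);Y=np.array([-X[1],X[0]])
P=lambda x,y:proj(cw,[*(C+x*X+y*Y),85])
print('divider x=0 at y=48,0,-48',P(0,48),P(0,0),P(0,-48),'right wall',P(48,48),P(48,0),'y=24:',P(24,24),'y=72',P(24,72),'cellA',P(24,0))
g=w.min(axis=2).astype(int)
for y in(40,0,-8):
    r=int(round(P(0,y)[1]));c0=int(P(0,y)[0]);print('row',r,'from',c0-20,g[r,c0-20:c0+90:2])
for x in(-8,-38):
    q=P(x,24);print('col',int(q[0]),'from',int(q[1])-20,g[int(q[1])-20:int(q[1])+80:2,int(q[0])])
```

```text
t 12.92 at [ 576.6 -208.1  236.7] yaw 77.3 -> row [np.float64(-15.0), np.float64(5.8), np.float64(86.7), np.float64(-0.2)]
[ 576.3 -208.5  236.8] 77.7
-10 wrist axis base [319. 218.] upper edge base [319. 198.] shoulder up [319. 262.] scene base [209. 219.] grip [194. 186.]
-5 wrist axis base [319. 231.] upper edge base [319. 211.] shoulder up [319. 264.] scene base [206. 217.] grip [194. 186.]
0 wrist axis base [319. 244.] upper edge base [319. 224.] shoulder up [319. 268.] scene base [203. 216.] grip [194. 186.]
5 wrist axis base [319. 257.] upper edge base [319. 237.] shoulder up [319. 271.] scene base [200. 214.] grip [194. 186.]
10 wrist axis base [319. 270.] upper edge base [319. 250.] shoulder up [319. 275.] scene base [196. 212.] grip [194. 186.]
20 wrist axis base [319. 296.] upper edge base [319. 276.] shoulder up [319. 283.] scene base [190. 207.] grip [194. 186.]
divider x=0 at y=48,0,-48 [299.9 194.6] [300.5 244.8] [301.  291.1] right wall [352.3 194.8] [350.8 245. ] y=24: [325.9 220.4] y=72 [326.4 168. ] cellA [325.6 244.9]
row 203 from 279 [ 22  23  25  21  25  23  20 
[... 413 characters left out ...]
144 143 138 137 135]
row 253 from 280 [ 40  53  52  57  59  62  61  54  35  23   8  16  14  13  11  18  17  13  20  23  19  18  18  18  21  22  18  20  20  20  16  40  49  47  71 128 124 119 154 148 138 138
 140 141 141 148 136 140 142 135 127 134 138 138 137]
col 291 from 200 [ 15  22  34  61  56  57  62  58  64  98  90  29  18  38  61  81  79  75  76  70  65  60  51  48  40  59  62  60  53  23  19  13  20  32  47  58  56  53 127 191 203 202
 200 203 203 202 204 205 203 200]
col 259 from 200 [ 48  49  51  43  50  51  60  59  72  96  86  46  51  50  49  49  53  52  51  55  50  46  56  54  46  49  51  46  57  56  56  70 124 111  55  53  56  49  51  46  51  53
  47  50  47  48  51  56  48  49]
```

Run:
```python
from h import *
cw=env.get_calibration('wrist');g=env.state()['eef_pos']+[0,0,19]
print('pred lens',proj(cw,g+[0,0,17]),'base',proj(cw,g-[0,0,128]))
for f in('w7.png','w8.png'):
    w=cv2.imread('pics/'+f).max(axis=2).astype(int)
    for r in(285,300,315,330):
        i=np.where(w[r,270:370]>190)[0]+270; print(f,r,i.min() if len(i) else 0,i.max() if len(i) else 0, 'dark->', w[r,282:360:3])
print('w7 tube',[(r,np.where(cv2.imread('pics/w7.png').max(axis=2)[r,285:350]<60)[0][[0,-1]]+285) for r in(232,236,240,244)])
w=cv2.imread('pics/w4.png').max(axis=2).astype(int);print('can row 300',w[300,280:360:3])
```

```text
pred lens [319.69644249 339.43176412] base [319.4096793  243.09790989]
w7.png 285 287 369 dark-> [ 58 110 223 222 223 222 221 220 220 222 222 224 221 220 223 224 219 223
 223 222 221 223 222 217  79  64]
w7.png 300 281 357 dark-> [219 220 223 221 220 223 226 219 223 221 224 221 221 221 220 221 219 221
 220 221 221 224 222 219 222 207]
w7.png 315 283 355 dark-> [182 222 222 219 221 218 220 221 217 220 224 221 221 222 219 220 221 220
 222 220 222 224 220 221 225 115]
w7.png 330 292 357 dark-> [176  59  59 167 221 221 219 222 220 221 220 219 220 222 220 220 219 220
 220 220 220 218 125  60  77 208]
w8.png 285 270 369 dark-> [ 61 177 215 216 213 216 218 216 214 215 213 216 216 217 217 218 217 215
 217 215 217 215 216 215  97  60]
w8.png 300 281 357 dark-> [213 214 214 216 216 216 217 214 214 214 214 217 216 215 214 217 218 216
 214 217 214 214 216 213 217 198]
w8.png 315 284 355 dark-> [121 215 215 214 215 215 214 214 211 217 214 213 216 213 217 216 215 217
 215 216 217 216 217 214 213  85]
w8.png 330 281 357 dark-> [235  92  53  89 207 213 212 213 212 213 212 212 215 212 212 213 213 211
 213 217 215 174  64  53 126 215]
w7 tube [(232, array([304, 333])), (236, array([302, 335])), (240, array([300, 337])), (244, array([299, 339]))]
can row 300 [  8  13  16  75 169 208 204 203 206 208 208 207 207 206 208 205 206 202
 207 208 206 204 176  67  13   5  12]
```

The lens sits about 35 px above where an upright torch would put it, so the torch leans roughly 6° along tool +x with its base about centred. That fits the cell, and I'll shift in -x while lowering to straighten it against the cell wall.

Call:
step_arm([
  [[-11,8,0,0,-1],[-11,8,15,0,-1],[-11,8,30,0,-1],[-11,8,40,0,-1],[-11,8,48,0,-1],[-11,8,56,0,-1],[-11,8,64,0,-1],[-11,8,70,0,-1]],
])

```text
t: 13.68
eef_pos: [581.1, -221.9, 166.4]
tcp_rot: [-3.142, -0.0, 1.352]
ft_force: [-0.2, 0.0, -3.0]
opening: 0.41
grip_force: 30.0
```

Call:
step_arm([
  [[-1,0,5,0,-1],[-2,0,10,0,-1],[-3,0,15,0,-1],[-4,0,19,0,-1],[-5,0,23,0,-1]],
])

```text
t: 14.1
eef_pos: [580.0, -226.8, 143.8]
tcp_rot: [3.141, -0.0, 1.351]
ft_force: [0.8, 1.4, -1.1]
opening: 0.411
grip_force: 30.0
```

Call:
step_arm([
  [[-1,0,4,0,-1],[-2,0,8,0,-1],[-3,0,12,0,-1],[-4,0,16,0,-1],[-5,0,18,0,-1]],
])

```text
t: 14.52
eef_pos: [578.8, -231.6, 125.5]
tcp_rot: [-3.141, -0.0, 1.351]
ft_force: [0.3, 3.7, 0.4]
opening: 0.406
grip_force: 29.9
```

Call:
step_arm([
  [[-1,0,1,0,-1],[-2,0,2,0,-1],[-2,0,3,0,-1],[-2,0,4,0,-1]],
])

```text
t: 14.85
eef_pos: [578.4, -233.8, 122.1]
tcp_rot: [3.141, 0.0, 1.351]
ft_force: [1.1, 3.6, -0.5]
opening: 0.403
grip_force: 29.8
```

Call:
step_arm([
  [[0,0,1,0,-1],[0,0,2,0,-1],[0,0,3,0,-1]],
])

```text
t: 15.1
eef_pos: [578.4, -233.7, 119.0]
tcp_rot: [3.141, 0.0, 1.351]
ft_force: [0.6, 2.3, 0.0]
opening: 0.401
grip_force: 29.8
```

Call:
step_arm([
  [[0,0,0.7,0,-1],[0,0,1.4,0,-1],[0,0,2,0,-1]],
])

```text
t: 15.35
eef_pos: [578.8, -234.1, 118.6]
tcp_rot: [3.14, 0.001, 1.351]
ft_force: [-2.7, 2.6, 18.4]
opening: 0.409
grip_force: 29.9
```

Call:
step_arm([
  [[0,0,-1,0,-1],[0,0,-1,0,0.1],[0,0,-1,0,0.1],[0,0,-1,0,0.1],[0,0,-1,0,0.1],[0,0,-8,0,0.1],[0,0,-40,0,0.1],[0,0,-80,0,0.1]],
])

```text
t: 16.02
eef_pos: [577.3, -233.2, 195.9]
tcp_rot: [-3.136, -0.001, 1.351]
ft_force: [0.8, -0.8, 0.9]
opening: 0.552
grip_force: 0.0
```

Run:
```python
from h import *
w,cw=snap('wrist','w9.png');s,c=snap('scene','s9.png');t,ct=snap('top','t9.png')
print(env.state()['eef_pos'],env.state()['opening'])
P=(580.7,-222.3)
print('torch top pred',proj(cw,(*P,153)),proj(ct,(*P,153)),'can top',proj(cw,(568.6,-271,158)),proj(ct,(568.6,-271,158)))
for n,im,thr in(('w',w,170),('t',t,150)):
  g=im.min(axis=2)
  for k in cv2.findContours(((g>thr)*255).astype(np.uint8),cv2.RETR_LIST,cv2.CHAIN_APPROX_NONE)[0]:
    A=cv2.contourArea(k)
    x,y=k[:,0].mean(axis=0)
    if (n=='w' and 400<A<6000) or (n=='t' and 30<A<600 and 405<x<500): print(n,A,(round(x),round(y)),round(cv2.minEnclosingCircle(k)[1]))
go(479,241,175,173.3)
```

```text
[ 579.45084407 -234.21973747  200.45220284] 0.5517139327901507
torch top pred [321.31056637 255.7042435 ] [470.51629333 203.14804979] can top [319.33247313 329.76076413] [493.63178518 208.16563141]
w 3461.5 (324, 325) 59
w 879.0 (270, 271) 20
w 1950.0 (321, 250) 26
w 2093.0 (316, 154) 53
w 605.0 (292, 133) 61
t 145.0 (472, 233) 8
t 32.5 (418, 225) 11
t 36.0 (438, 204) 4
t 158.0 (470, 204) 7
t 57.0 (427, 54) 12
t 94.0 (471, 38) 19
t 16.17 at [ 579.5 -234.2  200.5] yaw 77.4 -> row [np.float64(442.0), np.float64(-201.5), np.float64(25.5), np.float64(-95.9)]
```

The torch stands in its cell: lens measured at wrist (321,250) and top (470,204), against predicted (321,256) and (470.5,203). Next is the flux.

Call:
step_arm([
  [[0,0,-15,0,0.2],[442,-201,-5,-96,0.2],[442,-201,-5,-96,0.2],[442,-201,-5,-96,0.2],[442,-201,-5,-96,0.2],[442,-201,-5,-96,0.2],[442,-201,-5,-96,0.2],[442,-201,-5,-96,0.2]],
])

```text
t: 16.83
eef_pos: [517.3, 53.4, 205.5]
tcp_rot: [-3.141, -0.001, 2.232]
ft_force: [1.1, -0.4, 0.4]
opening: 0.602
grip_force: 0.0
```

```bash
python3 -c "
from h import *
go(479,242,165,173.3)"
```

```text
t 16.83 at [517.3  53.4 205.5] yaw 127.9 -> row [np.float64(172.3), np.float64(85.6), np.float64(40.5), np.float64(-45.4)]
```

Call:
step_arm([
  [[171,83,10,-45,0.2],[171,83,10,-45,0.2],[171,83,10,-45,0.2],[171,83,10,-45,0.2],[171,83,25,-45,0.2],[171,83,40,-45,0.2],[171,83,40,-45,0.2],[171,83,40,-45,0.2]],
])

```text
t: 17.5
eef_pos: [479.1, 238.2, 164.8]
tcp_rot: [-3.14, -0.002, 3.015]
ft_force: [0.6, 0.8, -0.0]
opening: 0.597
grip_force: 0.0
```

Run:
```python
from h import *
np.set_printoptions(linewidth=170,precision=1,suppress=True)
w,cw=snap('wrist','w10.png');t,ct=snap('top','t10.png')
go(479,242,99,173.3)
u=np.array([-.570,.067,.819]);T=np.array([469,243.7,137])
for h in(0,8,24,40,50):print(140-h,proj(cw,T-u*h))
q=proj(cw,T-8*u).astype(int);x0,y0=q[0]-60,q[1]-60
g=w.max(axis=2)[y0:y0+130,x0:x0+120]
n,l,st,ce=cv2.connectedComponentsWithStats(((g<45)*255).astype(np.uint8))
for i in range(1,n):
    if st[i,4]>150:print('dark',st[i]+[x0,y0,0,0,0],ce[i]+[x0,y0])
cv2.imwrite('pics/c10.png',cv2.resize(w[180:345,200:440],(720,495)))
```

```text
t 17.6 at [479.9 237.8 165.9] yaw 172.4 -> row [np.float64(1.5), np.float64(4.1), np.float64(66.9), np.float64(-0.9)]
140 [324.2 263.8]
132 [324.1 267.2]
116 [324.  273.3]
100 [323.8 278.7]
90 [323.7 281.7]
dark [ 307  252   35   41 1080] [323.6 271.9]
dark [370 277  14  60 597] [378.1 305.5]
```

The black cap's blob is centred at (323.6,272) against a predicted (324,273), so I'll grip.

Call:
step_arm([
  [[1.5,4,25,-0.9,0.2],[1.5,4,55,-0.9,0.2],[1.5,4,66,-0.9,0.2],[1.5,4,66,-0.9,-1],[1.5,4,66,-0.9,-1],[1.5,4,66,-0.9,-1],[1.5,4,66,-0.9,-1],[1.5,4,66,-0.9,-1]],
])

```text
t: 18.27
eef_pos: [479.5, 242.1, 101.2]
tcp_rot: [3.141, 0.002, 3.027]
ft_force: [-0.8, 0.8, -0.5]
opening: 0.306
grip_force: 0.0
```

Call:
step_arm([
  [[0,0,0,0,-1],[0,0,0,0,-1],[0,0,0,0,-1]],
])

```text
t: 18.52
eef_pos: [479.3, 242.1, 100.7]
tcp_rot: [3.141, 0.001, 3.027]
ft_force: [-0.6, -1.1, 6.2]
opening: 0.22
grip_force: 30.0
```

Call:
step_arm([
  [[8,0,-12,0,-1],[17,0,-25,0,-1],[27,0,-38,0,-1],[37,0,-53,0,-1],[45,0,-64,0,-1],[45,0,-64,0,-1]],
])

```text
t: 19.02
eef_pos: [433.7, 247.5, 166.0]
tcp_rot: [3.14, 0.002, 3.028]
ft_force: [0.4, -0.0, -0.6]
opening: 0.226
grip_force: 30.0
```

Call:
step_arm([
  [[-10,0,-5,0,-1],[-20,0,-10,0,-1],[-30,0,-15,0,-1],[-40,0,-18,0,-1],[-50,0,-21,0,-1],[-60,0,-22,0,-1],[-70,0,-23,0,-1],[-74,0,-23,0,-1]],
])

```text
t: 19.68
eef_pos: [509.5, 238.4, 187.1]
tcp_rot: [3.141, 0.0, 3.027]
ft_force: [-4.5, 1.7, 2.0]
opening: 0.226
grip_force: 30.1
```

Call:
step_arm([
  [[0,0,-38,0,-1],[0,-30,-48,0,-1],[0,-70,-48,0,-1],[0,-110,-48,0,-1],[0,-145,-48,0,-1],[0,-145,-48,0,-1],[0,-145,-48,0,-1]],
])

```text
t: 20.27
eef_pos: [492.2, 92.9, 235.4]
tcp_rot: [3.142, 0.002, 3.024]
ft_force: [0.3, 0.4, -1.0]
opening: 0.228
grip_force: 30.1
```

Run:
```python
from h import *
w,s=tilt(118,86,'w11.png')
a=cv2.resize(w[180:350,230:410],(540,510));b=cv2.resize(s[160:250,285:355],(250,321),interpolation=cv2.INTER_CUBIC)
C=np.zeros((510,790,3),np.uint8);C[:,:540]=a;C[:321,540:]=b;cv2.imwrite('pics/c11.png',C)
```

```text
[492.   94.8 235.2] 173.4
-10 wrist axis base [320. 220.] upper edge base [320. 200.] shoulder up [320. 255.] scene base [321. 215.] grip [317. 193.]
-5 wrist axis base [320. 233.] upper edge base [320. 213.] shoulder up [320. 258.] scene base [319. 218.] grip [317. 193.]
0 wrist axis base [320. 245.] upper edge base [320. 225.] shoulder up [320. 262.] scene base [317. 221.] grip [317. 193.]
5 wrist axis base [320. 257.] upper edge base [320. 237.] shoulder up [320. 266.] scene base [316. 223.] grip [317. 193.]
10 wrist axis base [320. 270.] upper edge base [320. 250.] shoulder up [320. 270.] scene base [314. 226.] grip [317. 193.]
20 wrist axis base [320. 295.] upper edge base [320. 275.] shoulder up [320. 280.] scene base [311. 230.] grip [317. 193.]
```

View pics/c11.png

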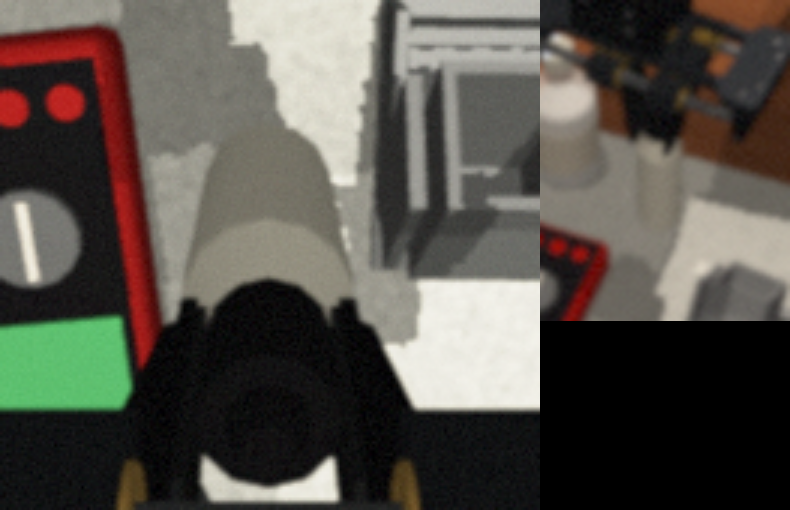

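The flux is almost upright. The far edge of its base is at wrist (320,222), and the cap is offset about +4 mm along tool x. I'll carry it to the last empty cell.

Call:
step_arm([
  [[-12,-38,0,7,-1],[-24,-76,0,14,-1],[-36,-114,0,21,-1],[-48,-152,0,28,-1],[-60,-190,0,35,-1],[-72,-228,0,42,-1],[-81,-254,0,49,-1],[-81,-254,0,56,-1]],
])

```text
t: 21.03
eef_pos: [544.6, -170.6, 234.5]
tcp_rot: [3.141, 0.002, 2.042]
ft_force: [-1.1, 0.9, -1.4]
opening: 0.226
grip_force: 30.0
```

Call:
step_arm([
  [[0,0,0,7,-1],[0,0,0,14,-1],[0,0,0,21,-1],[0,0,0,28,-1],[0,0,0,35,-1],[0,0,0,40,-1],[0,0,0,40,-1]],
])

```text
t: 21.62
eef_pos: [543.7, -165.9, 234.8]
tcp_rot: [3.141, 0.0, 1.35]
ft_force: [0.3, -0.2, -1.4]
opening: 0.226
grip_force: 30.1
```

Run:
```python
from h import *
np.set_printoptions(linewidth=170,precision=1,suppress=True)
w,cw=snap('wrist','w12.png')
go(542.8,-169,150,77.5)
a=np.radians(-12.5);C=np.array([555.6,-218.8]);X=np.array([np.cos(a),np.sin(a)]);Y=np.array([-X[1],X[0]])
P=lambda x,y:proj(cw,[*(C+x*X+y*Y),85])
g=w.min(axis=2).astype(int)
for y in(58,):
    print('pred cols left,div,right',P(-48,y),P(0,y),P(48,y))
    r=int(round(P(0,y)[1]))
    for rr in(r-4,r,r+4):
        c0=int(P(-48,y)[0])-16;print('row',rr,'from',c0,g[rr,c0:c0+140:2])
print('pred rows y=72,24',P(-24,72),P(-24,24),P(12,24))
for x in(-44,-40,-8,10,38):
    q=P(x,72);c=int(round(q[0]));print('col',c,'from',int(q[1])-16,g[int(q[1])-16:int(q[1])+80:2,c])
g0=env.state()['eef_pos'];print('below TCP z85',proj(cw,[g0[0],g0[1],85]),'base',proj(cw,g0+[0,0,19-118]))
```

```text
t 21.67 at [ 543.6 -166.   234.8] yaw 77.6 -> row [np.float64(-3.1), np.float64(-0.1), np.float64(84.8), np.float64(0.1)]
pred cols left,div,right [292.4 221.3] [344.1 221.2] [395.8 221.1]
row 217 from 276 [110 108 109 115 106 115 129 111 105 103  87  54  51  25  14  20  22  19  21  22  13  13  19  16  21  20  16  18  22  19  18  42  49  63  95 114 117 164 178 177 178 180
 179 180 180 178 181 180 179 183 180 176 177 180 156  60  48  52  49  52  92 101 129 141 151 149 151 149 146 141]
row 221 from 276 [115 115 113 112 101 118 120 111 109 105  84  56  52  20  19  22  17  25  36  44  63  81  76  59  50  35  28  21  24  23  24  44  55  66  99 115 158 175 179 178 176 181
 176 146  62  21  25  85 168 182 177 179 177 176 177 100  52  52  48  54  96 106 138 149 147 150 152 152 138 143]
row 225 from 276 [148 142 113 124 106 121 122 108 106 103  83  48  50  24  20  59  95  97  98 106 105 107 109 108 106 108 108  93  53  19  25  49  52  62 102 115 193 181 182 182 197 195
 155  38  17  20  17  18 104 176 178 179 177 175 173 127  44  46  49  61  98 110 137 143 152 148 152 152 153 146]
pred rows y
[... 455 characters left out ...]
 130 118  68  29]
col 336 from 190 [120 121 107  93 112 111  90  67  96  95  39  17  21  21  21  18  21  23  16  40  77  99  99 103 106 105 109 104 106 107 102 107 107 109 119 135 137 140 141 135 135 136
 132 139 134 107  34  11]
col 355 from 190 [147 128 107 102 140 141 120  72 128 134 172 216 181 179 180 178 181 179 211 226 227 226 225 224 184 147  67  60  63  63  67  98  97  40  32  34  31  34  32  30  27  15
  16  22  34  36  22  20]
col 386 from 190 [116 115 104  72 104 108 101  76  87 105  89  50  48  47  72  99 111 131 118  96  72  53  46  49  46  56  53  54  61  57  65 116 132  64  51  50  48  52  47  49  50  42
  23  21  28  27  54  73]
below TCP z85 [319.2 230.7] base [319.2 246.8]
```

Call:
step_arm([
  [[-4,1,0,0,-1],[-4,1,20,0,-1],[-4,1,36,0,-1],[-4,1,46,0,-1],[-4,1,54,0,-1],[-4,1,62,0,-1],[-4,1,70,0,-1],[-4,1,77,0,-1]],
])

```text
t: 22.33
eef_pos: [543.0, -171.1, 157.6]
tcp_rot: [3.141, -0.0, 1.352]
ft_force: [-0.1, -0.6, -1.4]
opening: 0.226
grip_force: 30.0
```

Call:
step_arm([
  [[0,0,7,0,-1],[0,0,14,0,-1],[0,0,21,0,-1],[0,0,28,0,-1],[0,0,34,0,-1],[0,0,38,0,-1],[0,0,41,0,-1],[0,0,43,0,-1]],
])

```text
t: 23.0
eef_pos: [542.9, -171.0, 114.7]
tcp_rot: [-3.141, -0.0, 1.352]
ft_force: [0.3, -0.0, -0.5]
opening: 0.223
grip_force: 30.0
```

Call:
step_arm([
  [[0,0,1,0,-1],[0,0,2,0,-1],[0,0,3,0,-1]],
])

```text
t: 23.25
eef_pos: [543.0, -171.1, 112.2]
tcp_rot: [3.141, 0.0, 1.352]
ft_force: [-0.3, -0.2, -1.3]
opening: 0.226
grip_force: 30.0
```

Call:
step_arm([
  [[0,0,0.8,0,-1],[0,0,1.6,0,-1],[0,0,2.4,0,-1]],
])

```text
t: 23.5
eef_pos: [542.9, -171.0, 109.7]
tcp_rot: [3.141, -0.0, 1.352]
ft_force: [0.6, 1.0, -0.9]
opening: 0.227
grip_force: 30.0
```

Call:
step_arm([
  [[0,0,0.6,0,-1],[0,0,1.2,0,-1]],
])

```text
t: 23.67
eef_pos: [542.9, -171.0, 108.4]
tcp_rot: [3.141, -0.0, 1.352]
ft_force: [0.1, 0.1, -1.6]
opening: 0.222
grip_force: 30.0
```

Call:
step_arm([
  [[0,0,0.6,0,-1],[0,0,1.2,0,-1]],
])

```text
t: 23.83
eef_pos: [542.9, -171.0, 107.2]
tcp_rot: [3.142, -0.0, 1.352]
ft_force: [0.2, 0.1, -0.9]
opening: 0.226
grip_force: 30.0
```

Call:
step_arm([
  [[0,0,0.6,0,-1],[0,0,1.2,0,-1]],
])

```text
t: 24.0
eef_pos: [543.1, -171.2, 106.7]
tcp_rot: [3.141, 0.0, 1.352]
ft_force: [-2.0, -0.7, 14.1]
opening: 0.224
grip_force: 30.1
```

The base met the pad at z≈107, as expected. I'll release and back away.

Call:
step_arm([
  [[0,0,-0.6,0,-1],[0,0,-0.6,0,-0.15],[0,0,-0.6,0,-0.15],[0,0,-0.6,0,-0.15],[0,0,-0.6,0,-0.15],[0,0,-8,0,-0.15],[0,0,-40,0,-0.15],[0,0,-80,0,-0.15]],
])

```text
t: 24.67
eef_pos: [541.8, -170.6, 185.3]
tcp_rot: [-3.137, -0.001, 1.352]
ft_force: [-0.6, 0.3, 1.2]
opening: 0.422
grip_force: 0.0
```

Call:
step_arm([
  [[0,0,-30,0,-0.15],[40,0,-40,0,-0.15],[80,0,-40,0,-0.15],[120,0,-40,0,-0.15],[140,0,-40,0,-0.15],[140,0,-40,0,-0.15]],
])

```text
t: 25.17
eef_pos: [573.7, -30.8, 226.8]
tcp_rot: [3.141, -0.001, 1.355]
ft_force: [0.6, 0.7, -0.6]
opening: 0.426
grip_force: 0.0
```

Run:
```python
from h import *
np.set_printoptions(precision=1,suppress=True)
t,ct=snap('top','t13.png');s,cs=snap('scene','s13.png');w,cw=snap('wrist','w13.png');print(env.state()['eef_pos'],env.state()['ft_force'])
a=np.radians(-12.5);C=np.array([556.4,-217.6]);X=np.array([np.cos(a),np.sin(a)]);Y=np.array([-X[1],X[0]])
for n,x,y,z in(('can',24,-48,158),('torch',24,0,153),('flux',-24,48,140),('fluxshoulder',-24,48,100)):print(n,proj(ct,[*(C+x*X+y*Y),z]),proj(cs,[*(C+x*X+y*Y),z]),proj(cw,[*(C+x*X+y*Y),z]))
t0=cv2.imread('pics/top0.png')
def blobs(im,lo,hi,box,f=np.min):
    g=f(im,axis=2)[box[1]:box[3],box[0]:box[2]];n,l,st,ce=cv2.connectedComponentsWithStats(((g>=lo)&(g<=hi)).astype(np.uint8));return [(int(st[i,4]),(ce[i]+box[:2]).round(1)) for i in range(1,n) if 25<st[i,4]<900]
print('tray bright before',blobs(t0,150,255,(410,180,505,255)));print('after',blobs(t,150,255,(410,180,505,255)))
for nm,b in(('meter',(335,185,392,270)),('lens',(330,130,400,190)),('ipa',(360,270,400,315))):
    d=np.abs(t.astype(int)-t0)[b[1]:b[3],b[0]:b[2]].max(axis=2);print(nm,'changed px',(d>40).sum(),'of',d.size)
```

```text
[573.2 -34.6 226.4] [-0.4  0.4  0.8]
can [493.  207.8] [181.8 200.8] [371.2 500.4]
torch [470.7 203.5] [195.7 209.5] [372.8 454.1]
flux [443.3 220.8] [221.6 208. ] [318.3 398.3]
fluxshoulder [438.1 221.8] [223.8 216.6] [318.4 369.5]
tray bright before []
after []
meter changed px 2084 of 4845
lens changed px 833 of 4200
ipa changed px 1400 of 1800
```

Call:
step_arm([
  [[40,0,-35,0,-0.15],[80,0,-70,0,-0.15],[120,0,-70,0,-0.15],[160,0,-70,0,-0.15],[200,-20,-70,0,-0.15],[240,-40,-70,0,-0.15],[280,-60,-70,0,-0.15],[320,-80,-70,0,-0.15]],
])

```text
t: 25.98
eef_pos: [570.9, 270.1, 296.2]
tcp_rot: [-3.142, 0.0, 1.35]
ft_force: [0.2, -0.1, 0.3]
opening: 0.426
grip_force: 0.0
```

Call:
step_arm([
  [[30,-30,0,0,-0.15],[60,-60,0,0,-0.15],[90,-90,0,0,-0.15],[120,-110,0,0,-0.15],[150,-130,0,0,-0.15],[180,-150,0,0,-0.15],[200,-160,0,0,-0.15],[200,-160,0,0,-0.15]],
])

```text
t: 26.65
eef_pos: [457.6, 502.1, 295.6]
tcp_rot: [-3.141, -0.0, 1.354]
ft_force: [0.5, 0.3, 0.7]
opening: 0.424
grip_force: 0.0
```

Run:
```python
from h import *
np.set_printoptions(precision=1,suppress=True)
t,ct=snap('top','t14.png');s,cs=snap('scene','s14.png');print(env.state()['eef_pos'],env.state()['opening'])
t0=cv2.imread('pics/top0.png');s0=cv2.imread('pics/scene0.png')
def cmpb(a,b,box,nm):   # shift of the patch between the two pictures
    x0,y0,x1,y1=box;T=a[y0:y1,x0:x1];S=b[y0-12:y1+12,x0-12:x1+12];r=cv2.matchTemplate(S,T,cv2.TM_CCOEFF_NORMED);_,m,_,l=cv2.minMaxLoc(r);print(nm,'shift px',(l[0]-12,l[1]-12),'score',round(m,2))
for nm,b in(('meter',(345,192,381,263)),('lens',(344,140,390,188)),('ipa',(365,276,398,310)),('tin',(464,224,482,241)),('reel',(430,196,448,213)),('dropper',(446,221,463,237))):cmpb(t0,t,b,nm)
for nm,b in(('s-meter',(268,222,306,276)),('s-lens',(244,232,284,264)),('s-ipa',(278,168,304,216))):cmpb(s0,s,b,nm)
def blobs(im,b,thr):
    g=im.min(axis=2)[b[1]:b[3],b[0]:b[2]];n,l,st,ce=cv2.connectedComponentsWithStats((g>thr).astype(np.uint8));return [(int(st[i,4]),(ce[i]+b[:2]).round(1).tolist()) for i in range(1,n) if 25<st[i,4]<400]
print(blobs(t,(428,192,499,242),130))
w=cv2.imread('pics/w13.png').max(axis=2)
d=t.max(axis=2)[212:230,430:452].astype(int);print(d)
```

```text
[458.9 499.  295.7] 0.4234224981440178
meter shift px (0, 0) score 1.0
lens shift px (0, 0) score 1.0
ipa shift px (0, 0) score 1.0
tin shift px (0, 0) score 1.0
reel shift px (0, 0) score 1.0
dropper shift px (0, 0) score 0.87
s-meter shift px (0, 0) score 1.0
s-lens shift px (0, 0) score 1.0
s-ipa shift px (0, 0) score 1.0
[(65, [435.1, 224.7]), (77, [436.1, 239.5])]
[[202 189 186 182 203 214 218 228 229 224 222 219 189 132  84  77  79  82
  118 171 129  72]
 [194 146 155 164 177 191 205 208 210 198 176 164 116 100  89  85  81  87
  127 167 105  68]
 [175 100  96 107 121 137 152 155 158 160 156 182 170 171 163 143 123 118
  159 177  91  64]
 [149  85  80  82  79  82  86  90  94 103 115 154 166 185 187 187 180 179
  196 194 127  88]
 [120  77  75  78  81  93 108 109 111 108  94 100 113 135 141 155 167 193
  222 215 179 162]
 [ 98  78  83 101 124 150 153 141 139 135 109  92  87  86  85  91 112 161
  211 181 159 160]
 [104  98 110 143 165 176 166 138 118 108  92  80  79  76  73  73  84 134
  189 127 104 109]
 [114 110 132 171 175 171 144 104  76  63  64  73  74  69  66  67  75 110
  1
[... 246 characters left out ...]
7  76  63  62  71  75  75  74
   74  95 135 156]
 [110 137 183 185 184 170  78  55  57  63  76  76  65  62  64  69  71  72
   89 140 180 191]
 [116 139 186 187 187 176 104  60  56  60  71  76  74  67  63  67  72  82
  121 183 197 189]
 [122 142 189 191 190 186 154  77  56  56  62  73  77  74  70  73  87 127
  175 198 172 136]
 [124 135 170 196 193 193 181 126  82  66  68  71  76  77  78  99 129 177
  207 196 124  71]
 [126 128 149 193 198 195 192 175 156 132 134 133 127 119  95 140 180 202
  216 196  90  56]
 [129 129 135 162 184 198 201 201 198 188 185 175 141 113 107 171 200 208
  219 198  83  58]
 [128 129 128 132 147 162 178 201 207 198 169 150 108  84 116 189 187 202
  220 203  86  56]]
```

Run:
```python
from h import *
for f in('t9.png','t14.png'):
  g=cv2.imread('pics/'+f).min(axis=2)
  for th in(150,165,180):
    print(f,th,[(int(st[4]),c.round(1).tolist()) for st,c in list(zip(*cv2.connectedComponentsWithStats(((g>th)).astype(np.uint8))[2:]))[1:] if 25<st[4]<600 and 425<c[0]<500 and 190<c[1]<245])
a=cv2.imread('pics/t9.png').astype(int);b=cv2.imread('pics/t14.png');print('can/torch patch change',np.abs(a-b)[192:225,458:503].max(axis=2).mean())
```

```text
t9.png 150 [(26, [493.6, 197.5]), (179, [469.9, 204.0]), (168, [471.7, 232.9])]
t9.png 165 [(75, [426.6, 211.0]), (156, [437.5, 204.5]), (160, [469.7, 203.9]), (159, [471.8, 232.8])]
t9.png 180 [(57, [433.9, 202.8]), (150, [469.6, 204.0]), (142, [471.8, 232.9])]
t14.png 150 [(46, [434.9, 224.8])]
t14.png 165 [(94, [426.8, 210.7]), (230, [471.0, 232.2])]
t14.png 180 [(50, [426.8, 210.2]), (204, [438.3, 204.8]), (150, [469.8, 204.1]), (188, [471.6, 232.9])]
can/torch patch change 66.90639730639731
```

```bash
python3 -c "
from cell import env
print(env.job_done())"
```

```text
the job is handed in; nothing more can be done
None
```

The can, torch and flux bottle each stand upright on the pad of their own tray cell, the camera checks showed the other items where they started, and I handed the job in at about 27 s of the 72 s allowed; no verdict came back.

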